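# Release the toggle clamp and tray the tested battery module

### The arm

A 6-joint arm with a two-finger parallel gripper is mounted at the origin on the work surface. World frame = base frame: x ahead of the robot, y to its left, z up, the work surface at z = 0. Lengths are in m, angles in rad, forces in N, time in s.
With the tool pointing down it reaches from about 0.375 to 0.9 m from the base axis. Payload 3.1 kg.
Tool frame: the origin (TCP) lies between the finger pads; the fingertips stand 11 mm ahead of it and the grasp point (between the pads) lies 8 mm behind it; z points along the fingers, y is the direction in which the jaws open and shut (so a half turn about z gives the same grasp; the last joint's range is limited). The gripper opens to 85 mm and grips with 20 to 120 N. Pads are 22 mm wide; open, the fingers measure 114 mm over their backs; the gripper's body (76 mm by 85 mm) begins 54 mm behind the grasp point. The pads swing forward as they close: fully open they stand 13 mm farther back than shut.
Start: joints at [1.135, 0.527, 1.433, -0, 1.181, -0.178], TCP at [0.159, 0.604, 0.242] pointing down, gripper open.
Joint ranges: [-3.08, 3.08], [-0.75, 2.2], [0.22, 2.44], [-1.43, 4.57], [0, 2.65], [-2.85, 2.85]. Speed limits (rad/s): [2.79, 2.79, 3.14, 3.14, 3.14, 3.14].

### API

Orientations are given as a unit quaternion [x, y, z, w].
In Python, from station import manip gives the robot as it stands.
- The arm moves only by the tool move_arm, never from a script. Its argument "deltas" is a list of rows, each a list of 5 numbers: the shift along the tool's x, y, z in units of 40 cm (1.0 is 40 cm), then the turn about the tool's z in units of 0.5 rad (1.0 is 0.5 rad), then the opening in per cent of the stroke, from 0 (shut) to 100 (fully open). In form: [[x, y, z, twist, grip], ...]. A call has exactly 8 rows; each row is the pose to reach, as a shift and turn from the pose commanded when the call began, along the tool's axes at that moment; what a row does not reach only later rows make up. A row lasts 1/12 s, in which the tool goes at most 41.7 mm and 7.16 degrees, less where a joint would pass 70% of its speed; a pose out of reach is approached as far as the arm can. A call with a number of a shift or a turn outside -1 to 1 is refused whole. A call with a gripper value outside its range is refused whole. The fingers move at their own pace and stop on an object; "force" is the grip in N (left out, the last holds). Time passes only in rows, so rows that repeat a pose let the fingers close, or fill a call up. It gives the time, the measured TCP pose, the force and the opening at its end, in the units of the state.
- manip.sense(): the state, without advancing time (a new reading comes with each control period).
- manip.snapshot(name): name is "side" or "top" or "wrist"; returns (picture, depth): 384x512x3 uint8, red, green, blue; 384x512 float32, m along the optical axis (not along the pixel's ray), 0 where there is no reading.
- manip.get_calibration(name): a dict with "vfov" (degrees; the focal length in pixels is half the picture's height over the tangent of half this angle, whatever the lens; pixels are square), "cx", "cy" (the principal point, pixels), "pose" (4x4, takes a point from camera to world coordinates). Camera axes: x right, y down, z forward; pixel columns grow to the right and rows downward; lengths in m; the calibration is good to about 2 mm. A picture is of the moment at which its call begins: read the wrist's pose just before it. get_calibration takes no time and is no camera call; for the wrist camera it gives the pose at the moment of the call.
- manip.sign_off(): hands the job in, once; it reports no verdict.
The state is a dict: "t": time; "q": joint angles; "qd": joint speeds; "tau": joint torques, N m; "tcp_pos": TCP position; "tool_rot": TCP orientation; "force": force on the tool from outside, world axes, zero at the start; "ft_torque": the same for the moment, N m; "finger_gap": opening from 0.0 (shut) to 1.0 (fully open).
Only numpy, scipy, OpenCV 4.12 (cv2) and the standard library are available. Lean on these libraries where they do the work, as an engineer would, in place of code of your own. Each camera call takes 0.05 s, during which the arm holds its last target.

### The job

The battery module in the test fixture has passed its test: throw the toggle clamp's handle over until the clamp is fully open and leave it open, then lift the module out of its nest. Keep it upright and set it down gently in the empty bay of the carrying tray, flat on the bay's floor. Do not disturb the module already in the tray or the spray can and tools on the bench.

Things in the scene. Friction and masses are not known exactly. Their poses are not given: they have to be found in the camera images.
- fixture: Test fixture bolted to the bench: 236 x 110 x 14 mm aluminium plate with a nest for the module and, on a 62 mm high block, a horizontal toggle clamp. Clamp shut: arm level over the module, handle level the other way, 122 mm up. Origin on the bench under the arm's pivot; x points to the module, whose middle is 75 mm away. The plate reaches from x = -88 to 148 mm.
- handle_grip (a point): Middle of the clamp handle's black grip, where to pinch it. Grip 84 mm long, 20 mm wide (along y, the hinge direction), 16 mm thick; it goes on 34 mm past this point to the free end. Axes turn with the handle: x along it towards its pivot (to the module when shut), y the hinge direction, z square to it (up when shut). Only bench lies below it.
- handle_pivot (a point): Pin joining handle and clamping arm, 108 mm from handle_grip. The handle is also pinned to a link, so this pivot moves and the grip's path is no plain arc: pull always square to the handle (along handle_grip's z as it turns). The first 15 mm (over centre) take up to 10 N, then it helps, then about 3 N to the stop. Open, the handle stands upright, its end 250 mm up, and stays.
- clamp_arm (a joint): Angle of the clamping arm in rad: about 0 shut (dips to -0.03 while the toggle passes centre), 1.27 at its open stop. The arm is a steel U-bar, 19 mm wide, reaching 96 mm from its pivot, which lies 100 mm above the bench and 75 mm from the module's middle.
- spindle_cap (a point): Underside of the 22 mm rubber cap on the arm's spring-loaded spindle, pressing the middle of the module's top with 35 N when shut. Open, the arm still leans 17 degrees towards the module: its end and this cap, 165 to 205 mm up, stand over the module's near end, 35 mm or more from its middle: the module cannot be lifted straight up past them, and a gripper upright over its middle has little room: lean it 20 degrees away.
- nest (a point): Point on the nest's floor, 14 mm above the bench, under the middle of the clamped module; x points away from the clamp along the module's length. Plastic rails along the long sides and stops at the ends are 12 mm high and 2 mm clear of the module. Spring contact probes in the floor raise the module about 4 mm once the clamp lets go.
- module_center (a point): Centre (half-way up) of the battery module in the fixture: an upright brick of 2 x 5 cells with blue sleeve and black holders at top and bottom, 110 mm long (x), 46 mm wide (y), 78 mm high (z), about 0.7 kg. Grip it across the 46 mm on its flat long sides, in the upper half so that the gripper's palm clears its top. At the start x points away from the clamp.
- module: The same module; origin in the middle of its underside.
- free_bay (a point): Middle of the floor, 4 mm above the bench, of the empty bay of the grey carrying tray. The tray is fixed, 292 x 78 mm, walls 25 mm high, 4 mm thick; its two bays lie end to end, each 140 mm long (x) and 70 mm wide (y) inside. x points away from the occupied bay. The module may stand either way round in it.
- tray: The carrying tray; origin in the middle of its underside, x from the occupied bay to the empty one.
- module2_center (a point): Centre of the second, identical module, standing in the tray's other bay about 144 mm from free_bay. Leave it where it is.
- spray_can: Upright spray can, 52 mm wide, 130 mm high, on the bench beyond the work; origin under its middle. Leave it alone.
- screwdriver: Screwdriver 210 mm long lying on the bench beyond the work. Leave it alone.
- wrench: Steel wrench 170 mm long lying on the bench beyond the work. Leave it alone.

How it is judged:
On the way:
1. the clamp is thrown fully open while the module still stands in its nest (value of joint clamp_arm above 1 rad and horizontal distance between module_center and nest below 0.015 m), for 0.2 s.
At the end, for the whole second after the job is handed in: The clamp is open (arm above 1.0 rad) and the module stands at rest in the tray's free bay, upright within 0.08 rad, flat on the bay's floor (its centre 30 to 44 mm above it) and within 25 mm of the bay's middle (value of joint clamp_arm above 1 rad and horizontal distance between module_center and free_bay below 0.025 m and z of module_center in the frame of free_bay between 0.03 and 0.044 m and not (angle between module_center's own z axis and vertical above 0.08 rad) and linear speed of module below 0.02 m/s); the robot touches nothing.
It fails at once if the module is knocked hard against the tray (over 120 N) or comes down into the bay at over 0.3 m/s, as when dropped (contact force between module and tray above 120 N or (horizontal distance between module_center and free_bay below 0.03 m and z of module_center in the frame of free_bay below 0.055 m and linear speed of module above 0.3 m/s)).
It fails at once if the module is tipped more than 0.6 rad (angle between module_center's own z axis and vertical above 0.6 rad).
It fails at once if the module already in the tray is moved more than 15 mm (distance of module2_center from where it was at the start of the episode above 0.015 m).
It fails at once if the spray can, the screwdriver or the wrench is moved more than 30 mm (distance of any of spray_can, screwdriver, wrench from where it was at the start of the episode above 0.03 m).
It also fails if it takes over 61 s, if anything falls off the work surface, if the arm or the gripper's body presses on something with over 40 N, if the wrist force passes 120 N, or if a joint passes its speed limit or range.

## Working session

There is one attempt and no reset: what is moved stays moved. The work goes in short steps, Python scripts to look and compute and a tool call to move; the robot and the scene stay as the last step left them, time stands still between calls to the robot, and variables do not carry over. Pictures are saved under pics/ and viewed, and the job is handed in when it is done.

Besides the shell and the picture viewer there is one more tool, called after "Call:" as name(argument=value, ...) on one line, values as JSON. move_arm: Moves the arm, as the interface text tells. Its arguments: {"type":"object","properties":{"deltas":{"type":"array","items":{"type":"array","items":{"type":"number"}}},"force":{"type":"number"}},"required":["deltas"]}

```bash
ls; mkdir -p pics
cat > h.py <<'E'
import numpy as np, cv2, pickle
from station import manip
def snap(n,f):
    c=manip.get_calibration(n); im,d=manip.snapshot(n)
    cv2.imwrite(f'pics/{f}.png',cv2.cvtColor(im,cv2.COLOR_RGB2BGR))
    pickle.dump((c,im,d),open(f'{f}.pkl','wb')); return c,im,d
def load(f): return pickle.load(open(f'{f}.pkl','rb'))
def cloud(c,d):
    h,w=d.shape; f=h/2/np.tan(np.radians(c['vfov'])/2)
    v,u=np.mgrid[:h,:w]; P=np.stack([(u-c['cx'])/f*d,(v-c['cy'])/f*d,d],-1)
    T=np.array(c['pose']); W=P@T[:3,:3].T+T[:3,3]; W[d==0]=np.nan; return W
E
python3 - <<'E'
from h import *
print(manip.sense())
for n in('side','top','wrist'):
    c,im,d=snap(n,n+'0'); print(n,c)
E
```

```text
pics
{'t': 0.0, 'q': array([ 1.13548695e+00,  5.28471935e-01,  1.43392137e+00, -2.39778871e-06,
        1.18140235e+00, -1.78489458e-01]), 'qd': array([-0.00143776, -0.00023999, -0.00039079,  0.00157856,  0.00041824,
       -0.00087769]), 'tau': array([ 1.45813206e-04, -4.42360246e+01, -1.78023112e+01, -2.54829692e-04,
        8.48631462e-03, -6.26502327e-06]), 'tcp_pos': array([0.15841799, 0.60386223, 0.24132399]), 'tool_rot': array([ 1.28056826e-01,  9.91766221e-01, -1.05036767e-03, -3.31711298e-04]), 'force': array([ 0.37632466,  0.59688941, -0.87134339]), 'ft_torque': array([-0.04774331, -0.00671785, -0.03789615]), 'finger_gap': 0.9999479541169124}
side {'vfov': 48.29113564336951, 'cx': 245.70928457550812, 'cy': 194.04369887243251, 'pose': array([[ 0.84981433, -0.28933126,  0.44057125,  0.21327137],
       [-0.52689066, -0.4437892 ,  0.72487059, -0.7036353 ],
       [-0.01420696, -0.84813829, -0.52958436,  0.62603682],
       [ 0.        ,  0.        ,  0.        ,  1.        ]])}
top {'vfov': 51.54515827785511, 'cx': 254.033820674985, 'cy': 194.38768566945419, 'pose': array([[ 0.01660853, -0.98893797,  0.14739687,  0.52110667],
       [-0.99982394, -0.01513903,  0.01108605,  0.0098226 ],
       [-0.00873197, -0.14755505, -0.9890153 ,  0.96637388],
       [ 0.        ,  0.        ,  0.        ,  1.        ]])}
wrist {'vfov': 63.45066973560363, 'cx': 259.213153820739, 'cy': 184.55927147201575, 'pose': array([[ 0.25392515,  0.91997031,  0.29862458,  0.08174596],
       [ 0.967221  , -0.24076625, -0.08071649,  0.62506871],
       [-0.00235805,  0.30933191, -0.95095121,  0.37286352],
       [ 0.        ,  0.        ,  0.        ,  1.        ]])}
```

View pics/top0.png

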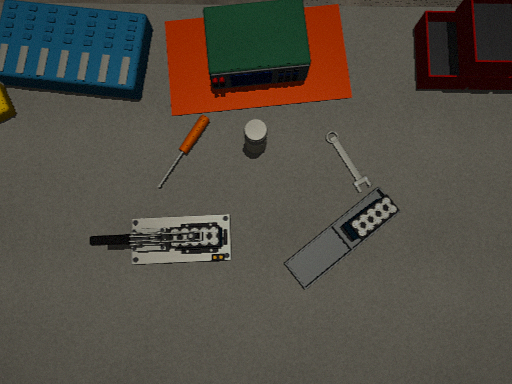

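View pics/side0.png

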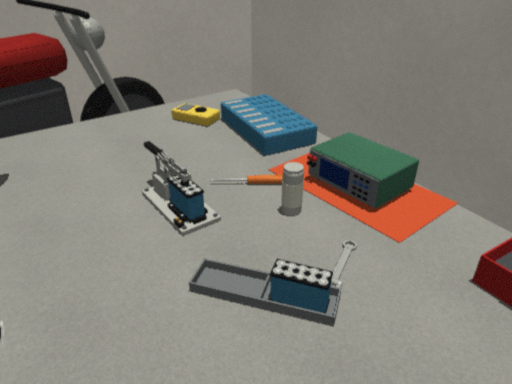

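View pics/wrist0.png

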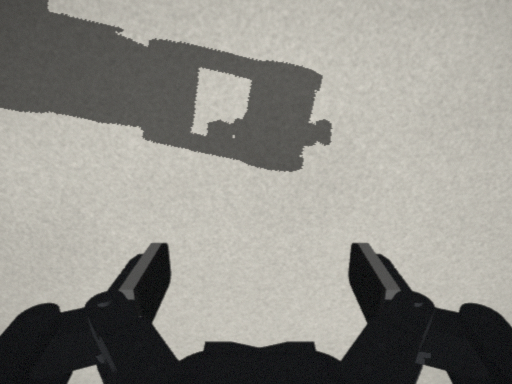

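The top view shows the fixture at columns 132-230, rows 215-265, with its handle pointing left (+y) to about (90,240). The tray's empty bay is near (320,255) and the second module near (375,217). The can, screwdriver and wrench are farther out (+x).

Run:
```python
from h import *
c,im,d=load('top0'); W=cloud(c,d)
def reg(u0,u1,v0,v1,z0,z1):
    w=W[v0:v1,u0:u1].reshape(-1,3); i=im[v0:v1,u0:u1].reshape(-1,3); m=(w[:,2]>z0)&(w[:,2]<z1); return w[m],i[m]
print('bench z',np.nanmedian(W[300:360,100:250,2]))
def rect(p):
    r=cv2.minAreaRect((p[:,:2]*1000).astype(np.float32)); return r
p,i=reg(125,240,205,275,.007,.022); 
b=i.mean(1)>120; print('plate n',len(p),b.sum(),rect(p),'z',np.median(p[:,2]))
print('plate bright',rect(p[b]), 'all fixture', rect(reg(125,240,205,275,.007,.022)[0]))
p,i=reg(125,240,205,275,.085,.11); print('module top',len(p),rect(p),np.median(p[:,2]))
p,i=reg(80,175,225,255,.105,.15); dk=i.mean(1)<60; print('handle',len(p),dk.sum(),rect(p[dk]),np.percentile(p[dk][:,2],[5,50,95]))
p,i=reg(275,410,180,295,.012,.035); print('tray walls',len(p),rect(p),np.median(p[:,2]))
p,i=reg(275,410,180,295,.0,.035);b=p[:,2]>.003; print('tray all',rect(p[b]))
p,i=reg(330,410,180,250,.06,.1); print('mod2 top',len(p),rect(p),np.median(p[:,2]))
p,i=reg(235,275,110,160,.09,.16); print('can',rect(p),np.max(p[:,2]))
big=cv2.resize(cv2.cvtColor(im[195:285,70:260],cv2.COLOR_RGB2BGR),None,fx=4,fy=4,interpolation=cv2.INTER_CUBIC); cv2.imwrite('pics/top0z.png',big)
c,im,d=load('side0')
cv2.imwrite('pics/side0z.png',cv2.resize(cv2.cvtColor(im[130:240,120:240],cv2.COLOR_RGB2BGR),None,fx=5,fy=5,interpolation=cv2.INTER_CUBIC))
```

```text
bench z 0.0005245348143020356
plate n 2182 1738 ((553.7816162109375, 192.64935302734375), (110.17157745361328, 235.90017700195312), 3.5958073139190674) z 0.014610613462794741
plate bright ((553.734619140625, 193.64935302734375), (107.72386932373047, 233.62533569335938), 3.5944290161132812) all fixture ((553.7816162109375, 192.64935302734375), (110.17157745361328, 235.90017700195312), 3.5958073139190674)
module top 974 ((554.035400390625, 186.95904541015625), (46.0827522277832, 188.34310913085938), 3.587862491607666) 0.09288004620592583
handle 720 553 ((546.4761352539062, 275.64697265625), (26.846481323242188, 176.572021484375), 5.161381721496582) [0.11418942 0.12727862 0.13101194]
tray walls 758 ((577.270263671875, -179.33782958984375), (116.2123794555664, 292.77801513671875), 40.34719467163086) 0.024023863438334736
tray all ((566.9554443359375, -193.46676635742188), (273.49432373046875, 325.3311767578125), 0.8421353101730347)
mod2 top 1056 ((607.7884521484375, -248.77500915527344), (46.52389907836914, 111.18671417236328), 37.27592849731445) 0.08199523199073055
can ((787.6080322265625, 18.15734100341797), (49.43675994873047, 48.97044372558594), 42.72377014160156) 0.13424531157135267
```

View pics/top0z.png

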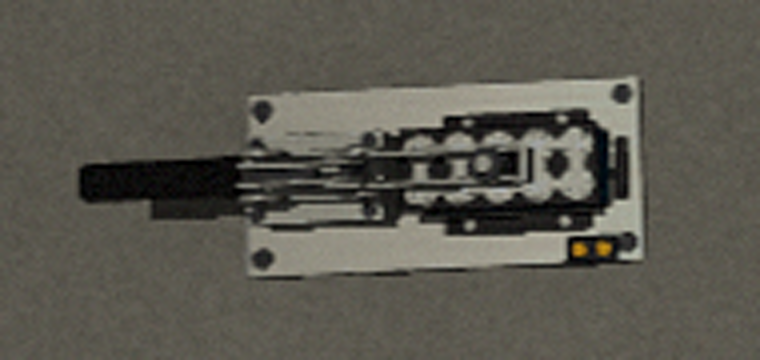

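View pics/side0z.png

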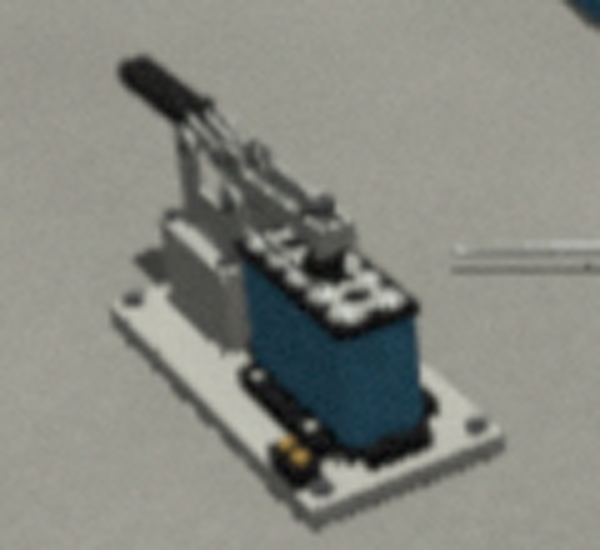

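Run:
```python
from h import *
c,im,d=load('top0'); W=cloud(c,d)
ex=np.array([np.cos(np.radians(-86.4)),np.sin(np.radians(-86.4))]); ey=np.array([-ex[1],ex[0]])
O=np.array([.5538,.1926])-.03*ex; print('O',O,'mod',O+.075*ex)
w=W[205:275,80:175].reshape(-1,3); i=im[205:275,80:175].reshape(-1,3).mean(1)
q=np.c_[(w[:,:2]-O)@ex,(w[:,:2]-O)@ey,w[:,2]]
m=(i<70)&(q[:,2]>.11)&(abs(q[:,1])<.03)&(q[:,0]<-.05)
for a in np.arange(-.15,-.05,.01):
    s=q[m&(q[:,0]>=a)&(q[:,0]<a+.01)]
    if len(s): print(round(a,3),len(s),s.min(0).round(4),s.max(0).round(4),np.median(s,0).round(4))
# tray
a=np.radians(127.3)
p=W[180:295,275:410].reshape(-1,3); p=p[(p[:,2]>.02)&(p[:,2]<.03)]
print('tray rim',len(p),cv2.minAreaRect((p[:,:2]*1000).astype(np.float32)))
tx=np.array([np.cos(a),np.sin(a)]);ty=np.array([-tx[1],tx[0]]);
w=p[:,:2]-np.array([.6078,-.2488]); print('ext x',np.percentile(w@tx,[0,1,99,100]),'y',np.percentile(w@ty,[0,1,50,99,100]))
c,im,d=load('side0'); S=cloud(c,d)
p=S[240:330,170:350].reshape(-1,3); p=p[(p[:,2]>.02)&(p[:,2]<.03)]
w=p[:,:2]-np.array([.6078,-.2488]); print('side: ext x',np.percentile(w@tx,[0,1,99,100]),'y',np.percentile(w@ty,[0,1,50,99,100]))
w=S[130:200,130:200].reshape(-1,3); q=np.c_[(w[:,:2]-O)@ex,(w[:,:2]-O)@ey,w[:,2]]; i=im[130:200,130:200].reshape(-1,3).mean(1)
m=(i<60)&(q[:,2]>.1)&(abs(q[:,1])<.04)&(q[:,0]<-.05); s=q[m]
print('side grip',len(s),np.percentile(s,[1,50,99],axis=0))
```

```text
O [0.55191628 0.2225408 ] mod [0.55662557 0.1476888 ]
-0.15 7 [-0.1419 -0.0076  0.1244] [-0.1403  0.0072  0.1281] [-0.1408  0.0008  0.1268]
-0.14 46 [-0.1397 -0.0101  0.1144] [-0.1302  0.009   0.1303] [-0.1351 -0.0016  0.1265]
-0.13 39 [-0.1298 -0.0086  0.1248] [-0.1204  0.0086  0.132 ] [-1.251e-01 -1.000e-04  1.280e-01]
-0.12 45 [-0.1199 -0.0091  0.1265] [-0.1102  0.008   0.131 ] [-0.1145 -0.0006  0.1286]
-0.11 47 [-0.1095 -0.0094  0.1215] [-0.1     0.0099  0.132 ] [-0.1051  0.0009  0.1284]
-0.1 46 [-0.0999 -0.0098  0.1212] [-0.0901  0.0092  0.132 ] [-0.0947 -0.0014  0.1283]
-0.09 46 [-0.0898 -0.0102  0.1227] [-0.0805  0.0088  0.131 ] [-0.0851 -0.0017  0.1285]
-0.08 43 [-0.0793 -0.0087  0.1261] [-0.0701  0.0083  0.1321] [-0.0748 -0.0003  0.1285]
-0.07 48 [-0.0698 -0.0112  0.119 ] [-0.0601  0.0098  0.1324] [-0.0642 -0.0009  0.1298]
-0.06 43 [-0.06   -0.0137  0.1123] [-0.05    0.0102  0.1312] [-0.0578 -0.0008  0.1211]
tray rim 595 ((563.987548828125, -190.58599853515625), (78.29597473144531, 292.01904296875), 39.43180847167969)
ext x [-0.07356037 -0.07077957  0.21876444  0.21986114] y [-0.04433648 -0.04343874 -0.00143192  0.04248298  0.04350655]
side: ext x [-0.07242423 -0.07113162  0.21961469  0.22082135] y [-0.04556631 -0.04314063  0.02137247  0.04249074  0.04410418]
side grip 103 [[-0.13561755 -0.01189081  0.12012276]
 [-0.09512775 -0.005172    0.12677207]
 [-0.05956818  0.00679038  0.1301764 ]]
```

```bash
cat >> h.py <<'E'
from scipy.spatial.transform import Rotation as R
def plan(p,yaw=None,cmd=None):
    s=manip.sense(); r=R.from_quat(s['tool_rot']); M=r.as_matrix()
    cy=np.degrees(np.arctan2(M[1,0],M[0,0])); d=M.T@(np.array(p)-s['tcp_pos'])/0.4
    tw=0 if yaw is None else -np.radians((yaw-cy+180)%360-180)/.5
    print('t',round(s['t'],2),'tcp',s['tcp_pos'].round(4),'yaw',round(cy,2),'tilt',round(np.degrees(np.arccos(-M[2,2])),2),'gap',round(s['finger_gap'],3),'F',s['force'].round(1))
    print('delta',d.round(4),'twist',round(tw,4)); return d,tw
ex=np.array([np.cos(np.radians(-86.4)),np.sin(np.radians(-86.4))]); ey=np.array([-ex[1],ex[0]])
O=np.array([.5519,.2225])
def fx(x,y,z): return np.r_[O+x*ex+y*ey,z]
def tofx(p): return np.r_[(p[:2]-O)@ex,(p[:2]-O)@ey,p[2]]
E
python3 -c "
from h import *
plan(fx(-.107,0,.2),93.6)"
```

```text
t 0.15 tcp [0.1585 0.604  0.2416] yaw 165.29 tilt 0.1 gap 1.002 F [ 0.9  0.7 -0.3]
delta [-1.1095 -0.4186  0.1043] twist 2.5023
```

Call:
move_arm(deltas=[[-0.05, -0.02, 0, 0.1, 100], [-0.15, -0.06, 0, 0.25, 100], [-0.25, -0.1, 0, 0.4, 100], [-0.35, -0.14, 0, 0.55, 100], [-0.45, -0.18, 0, 0.7, 100], [-0.55, -0.21, 0, 0.85, 100], [-0.64, -0.24, 0, 0.95, 100], [-0.7, -0.26, 0, 1.0, 100]])

```text
t: 0.82
tcp_pos: [0.4062, 0.4304, 0.2422]
tool_rot: [0.371, 0.928, -0.0, 0.001]
force: [-0.4, 0.7, 0.4]
finger_gap: 0.996
```

```bash
python3 -c "
from h import *
plan(fx(-.107,0,.2),93.6)"
```

```text
t 0.82 tcp [0.4062 0.4304 0.2422] yaw 136.39 tilt 0.07 gap 0.996 F [-0.4  0.7  0.4]
delta [-0.4259  0.0565  0.1059] twist 1.4936
```

Call:
move_arm(deltas=[[-0.05, 0, 0, 0.15, 80], [-0.12, 0.01, 0, 0.3, 60], [-0.2, 0.02, 0, 0.45, 50], [-0.28, 0.03, 0, 0.6, 45], [-0.34, 0.04, 0, 0.75, 45], [-0.4, 0.05, 0, 0.9, 45], [-0.426, 0.056, 0.02, 1.0, 45], [-0.426, 0.056, 0.04, 1.0, 45]])

```text
t: 1.48
tcp_pos: [0.5453, 0.3304, 0.2262]
tool_rot: [0.59, 0.808, 0.001, 0.001]
force: [0.1, -0.5, -0.5]
finger_gap: 0.45
```

```bash
python3 -c "
from h import *
plan(fx(-.107,0,.2),93.6)
snap('side','side1');snap('top','top1');snap('wrist','wrist1')
c,im,d=load('side1'); cv2.imwrite('pics/side1z.png',cv2.resize(cv2.cvtColor(im[40:240,60:260],cv2.COLOR_RGB2BGR),None,fx=3,fy=3))
"
```

```text
t 1.48 tcp [0.5453 0.3304 0.2262] yaw 107.75 tilt 0.15 gap 0.45 F [ 0.1 -0.5 -0.5]
delta [-0.0025 -0.0012  0.0654] twist 0.4941
```

View pics/side1z.png

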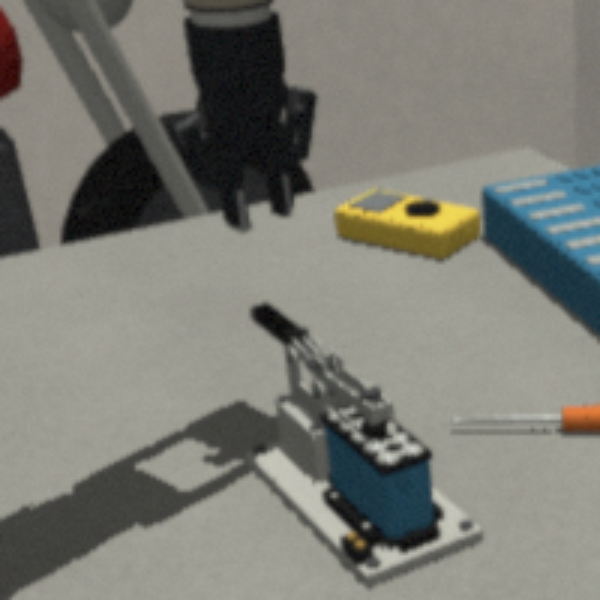

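View pics/wrist1.png

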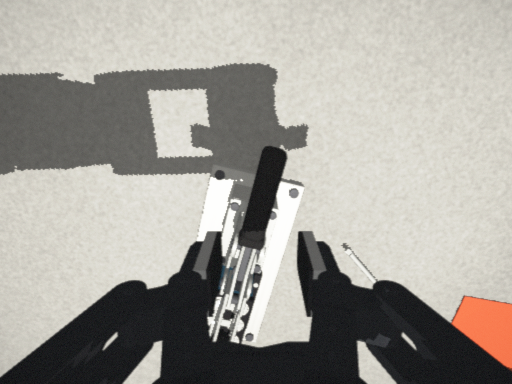

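```bash
python3 -c "
from h import *
s=manip.sense();M=R.from_quat(s['tool_rot']).as_matrix()
for f in('side1','top1'):
    c,im,d=load(f);W=cloud(c,d);p=W.reshape(-1,3);q=(p-s['tcp_pos'])@M
    m=(abs(q[:,0])<.15)&(abs(q[:,1])<.15)&(q[:,2]<.03)&(q[:,2]>-.3)
    q=q[m];print(f,len(q))
    for z in np.arange(-.3,.03,.02):
        a=q[(q[:,2]>=z)&(q[:,2]<z+.02)]
        if len(a)>3: print(round(z,2),len(a),a[:,0].min().round(3),a[:,0].max().round(3),a[:,1].min().round(3),a[:,1].max().round(3))
"
```

```text
side1 3758
-0.28 264 -0.066 0.05 -0.071 0.036
-0.26 361 -0.065 0.05 -0.041 0.032
-0.24 276 -0.038 0.015 -0.033 0.03
-0.22 278 -0.038 0.015 -0.033 0.029
-0.2 281 -0.04 0.02 -0.035 0.03
-0.18 274 -0.041 0.026 -0.035 0.038
-0.16 279 -0.042 0.02 -0.036 0.032
-0.14 265 -0.043 0.013 -0.039 0.031
-0.12 187 -0.038 0.008 -0.037 0.04
-0.1 386 -0.024 0.013 -0.064 0.069
-0.08 329 -0.024 0.016 -0.062 0.067
-0.06 279 -0.021 0.017 -0.054 0.061
-0.04 133 -0.017 0.012 -0.047 0.054
-0.02 128 -0.016 0.012 -0.03 0.038
0.0 38 -0.016 0.009 -0.028 0.039
top1 4345
-0.3 1175 -0.065 -0.054 -0.117 0.044
-0.28 568 -0.065 -0.055 -0.076 0.044
-0.26 80 -0.063 -0.058 -0.031 0.026
-0.22 11 -0.036 -0.033 -0.012 0.004
-0.2 273 -0.039 -0.019 -0.03 0.026
-0.18 373 -0.041 -0.008 -0.035 0.035
-0.16 299 -0.041 0.001 -0.036 0.033
-0.14 275 -0.041 0.002 -0.036 0.032
-0.12 64 -0.036 0.006 -0.04 0.041
-0.1 525 -0.022 0.01 -0.065 0.068
-0.08 204 -0.02 0.0 -0.062 0.065
-0.06 298 -0.02 0.008 -0.056 0.059
-0.04 86 -0.016 0.011 -0.042 0.05
-0.02 86 -0.014 0.004 -0.032 0.034
0.0 28 -0.014 0.008 -0.031 0.031
```

View pics/top1.png

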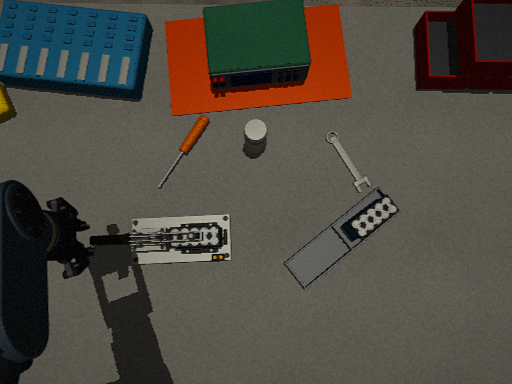

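Call:
move_arm(deltas=[[0, 0, 0.02, 0.15, 55], [-0.0025, -0.001, 0.04, 0.3, 55], [-0.0025, -0.001, 0.06, 0.42, 55], [-0.0025, -0.001, 0.1, 0.494, 55], [-0.0025, -0.001, 0.15, 0.494, 55], [-0.0025, -0.001, 0.2, 0.494, 55], [-0.0025, -0.001, 0.25, 0.494, 55], [-0.0025, -0.001, 0.283, 0.494, 55]])

```text
t: 2.3
tcp_pos: [0.54, 0.3319, 0.1116]
tool_rot: [0.682, 0.731, -0.001, -0.001]
force: [0.1, 0.5, -0.4]
finger_gap: 0.548
```

```bash
python3 -c "
from h import *
plan(fx(-.107,0,.113),93.6)
snap('side','side2');snap('wrist','wrist2')
c,im,d=load('side2'); cv2.imwrite('pics/side2z.png',cv2.resize(cv2.cvtColor(im[80:240,80:240],cv2.COLOR_RGB2BGR),None,fx=3.5,fy=3.5))
"
```

```text
t 2.3 tcp [0.54   0.3319 0.1116] yaw 94.01 tilt 0.16 gap 0.548 F [ 0.1  0.5 -0.4]
delta [-0.0073  0.0123 -0.0035] twist 0.0143
```

View pics/side2z.png

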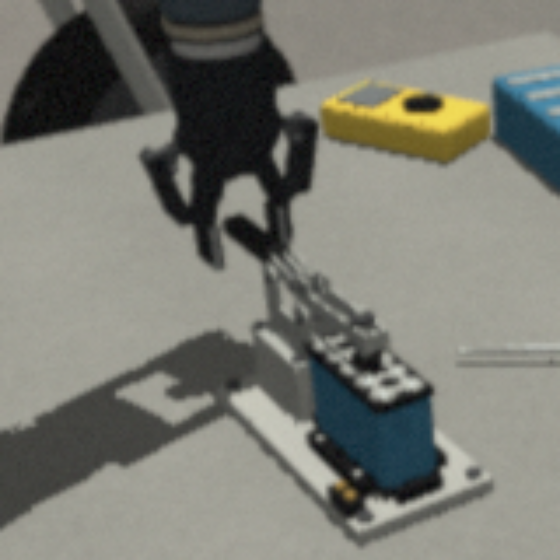

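View pics/wrist2.png

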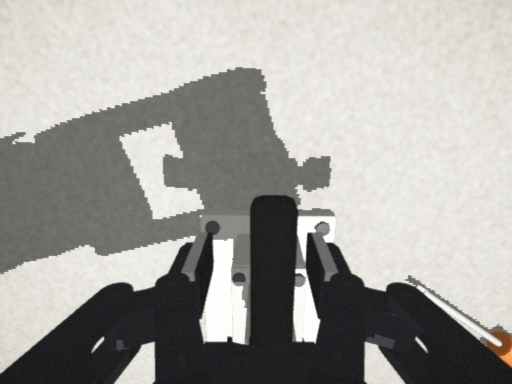

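Call:
move_arm(deltas=[[-0.003, 0.006, -0.002, 0.014, 55], [-0.006, 0.012, -0.003, 0.014, 55], [-0.007, 0.012, -0.003, 0.014, 55], [-0.007, 0.012, -0.003, 0.014, 45], [-0.007, 0.012, -0.003, 0.014, 35], [-0.007, 0.012, -0.003, 0.014, 25], [-0.007, 0.012, -0.003, 0.014, 10], [-0.007, 0.012, -0.003, 0.014, 10]], force=50)

```text
t: 3.07
tcp_pos: [0.545, 0.3284, 0.1143]
tool_rot: [0.685, 0.728, -0.002, -0.001]
force: [-6.1, -0.0, 3.4]
finger_gap: 0.22
```

```bash
python3 -c "
from h import *
plan(fx(-.107,0,.113),93.6)
"
```

```text
t 3.07 tcp [0.545  0.3284 0.1143] yaw 93.45 tilt 0.27 gap 0.22 F [-6.1 -0.   3.4]
delta [0.0022 0.0007 0.0033] twist -0.0052
```

Call:
move_arm(deltas=[[0, 0, -0.005, 0, 10], [0, 0, -0.01, 0, 10], [-0.0005, 0, -0.015, 0, 10], [-0.001, 0, -0.02, 0, 10], [-0.0015, 0, -0.025, 0, 10], [-0.002, 0, -0.03, 0, 10], [-0.003, 0, -0.035, 0, 10], [-0.004, 0, -0.04, 0, 10]], force=40)

```text
t: 3.73
tcp_pos: [0.5451, 0.3264, 0.1292]
tool_rot: [0.686, 0.728, -0.002, -0.002]
force: [-6.0, -0.1, -7.0]
finger_gap: 0.22
```

```bash
cat >> h.py <<'E'
def hand():
    s=manip.sense(); g=tofx(s['tcp_pos']); g[2]+=.008; G=g[[0,2]]*1000
    # circle intersect: |P-A|=rP, |P-G|=108
    A=np.array([0,100.]); out=[]
    for rP in(22,):
        D=G-A; L=np.linalg.norm(D); a=(L*L+rP**2-108**2)/(2*L); h2=rP**2-a*a
        if h2<0: P=A+a*D/L
        else:
            n=np.array([D[1],-D[0]])/L
            c=[A+a*D/L+k*np.sqrt(h2)*n for k in(1,-1)]; P=max(c,key=lambda v:v[1])
        v=G-P; phi=np.degrees(np.arctan2(v[1],-v[0]))
        print('G',G.round(1),'y',round(g[1]*1000,1),'P',P.round(1),'phi',round(phi,1),'th',round(np.degrees(np.arctan2(P[1]-100,P[0]))-85,1))
    print('t',round(s['t'],2),'F fixture',(s['force'][:2]@ex).round(1),(s['force'][:2]@ey).round(1),s['force'][2].round(1),'gap',round(s['finger_gap'],3))
E
python3 -c "
from h import *
hand()
snap('side','side3')
c,im,d=load('side3'); cv2.imwrite('pics/side3z.png',cv2.resize(cv2.cvtColor(im[80:240,80:240],cv2.COLOR_RGB2BGR),None,fx=3.5,fy=3.5))
"
```

```text
G [-104.1  137.2] y -0.2 P [  2.8 121.8] phi 8.2 th -2.3
t 3.73 F fixture -0.3 -6.0 -7.0 gap 0.22
```

View pics/side3z.png

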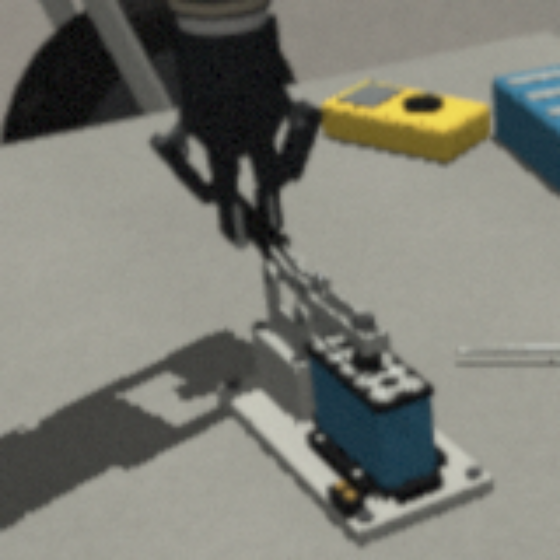

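Call:
move_arm(deltas=[[-0.001, 0, -0.007, 0, 10], [-0.0025, 0, -0.014, 0, 10], [-0.004, 0, -0.021, 0, 10], [-0.006, 0, -0.028, 0, 10], [-0.008, 0, -0.035, 0, 10], [-0.0102, 0, -0.042, 0, 10], [-0.0125, 0, -0.0485, 0, 10], [-0.015, 0, -0.055, 0, 10]])

```text
t: 4.45
tcp_pos: [0.5456, 0.3204, 0.1526]
tool_rot: [0.686, 0.728, -0.002, -0.001]
force: [-7.8, 0.1, -0.6]
finger_gap: 0.223
```

```bash
python3 -c "
from h import *
hand()"
```

```text
G [-98.1 160.6] y -0.2 P [  2.7 121.8] phi 21.0 th -1.9
t 4.45 F fixture -0.5 -7.8 -0.6 gap 0.223
```

Call:
move_arm(deltas=[[-0.0033, 0, -0.008, 0, 10], [-0.0068, 0, -0.016, 0, 10], [-0.0107, 0, -0.024, 0, 10], [-0.0148, 0, -0.0317, 0, 10], [-0.019, 0, -0.039, 0, 10], [-0.0238, 0, -0.0467, 0, 10], [-0.0287, 0, -0.054, 0, 10], [-0.034, 0, -0.061, 0, 10]])

```text
t: 5.12
tcp_pos: [0.5463, 0.309, 0.1766]
tool_rot: [0.686, 0.728, -0.0, -0.003]
force: [-7.6, 7.9, -6.3]
finger_gap: 0.223
```

```bash
python3 -c "
from h import *
hand()
snap('side','side4')
c,im,d=load('side4'); cv2.imwrite('pics/side4z.png',cv2.resize(cv2.cvtColor(im[80:240,80:240],cv2.COLOR_RGB2BGR),None,fx=3.5,fy=3.5))
"
```

```text
G [-86.7 184.6] y -0.2 P [  1.3 122. ] phi 35.4 th 1.5
t 5.12 F fixture -8.4 -7.1 -6.3 gap 0.223
```

View pics/side4z.png

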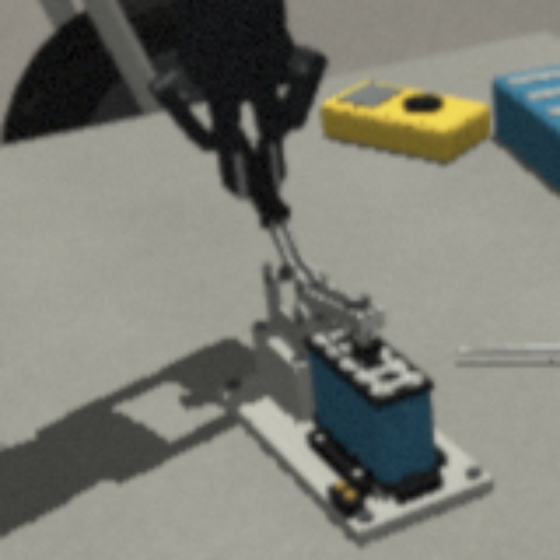

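Call:
move_arm(deltas=[[-0.005, 0, -0.007, 0, 10], [-0.0105, 0, -0.014, 0, 10], [-0.0163, 0, -0.0205, 0, 10], [-0.0224, 0, -0.027, 0, 10], [-0.0287, 0, -0.033, 0, 10], [-0.035, 0, -0.0387, 0, 10], [-0.042, 0, -0.044, 0, 10], [-0.049, 0, -0.0495, 0, 10]])

```text
t: 5.83
tcp_pos: [0.5475, 0.2899, 0.1964]
tool_rot: [0.686, 0.728, 0.0, -0.003]
force: [-6.6, 6.6, -7.9]
finger_gap: 0.224
```

```bash
python3 -c "
from h import *
hand()"
```

```text
G [-67.6 204.4] y -0.2 P [  2.2 121.9] phi 49.8 th -0.6
t 5.83 F fixture -7.0 -6.1 -7.9 gap 0.224
```

```bash
python3 -c "
from h import *
snap('side','side5')
c,im,d=load('side5'); cv2.imwrite('pics/side5z.png',cv2.resize(cv2.cvtColor(im[70:230,80:240],cv2.COLOR_RGB2BGR),None,fx=3.5,fy=3.5,interpolation=cv2.INTER_CUBIC))
W=cloud(c,d).reshape(-1,3); q=np.c_[(W[:,:2]-O)@ex,(W[:,:2]-O)@ey,W[:,2]]*1000
m=(abs(q[:,1])<14)&(q[:,2]>105)&(q[:,0]>-20)&(q[:,0]<130)
for a in range(-20,130,10):
    s=q[m&(q[:,0]>=a)&(q[:,0]<a+10)]
    if len(s): print(a,len(s),s[:,2].min().round(),s[:,2].max().round())
"
```

```text
-20 64 108.0 475.0
-10 317 105.0 501.0
0 28 105.0 131.0
10 10 118.0 135.0
20 5 126.0 142.0
30 14 129.0 149.0
40 13 137.0 163.0
50 25 142.0 165.0
60 58 125.0 168.0
70 63 127.0 169.0
```

View pics/side5z.png

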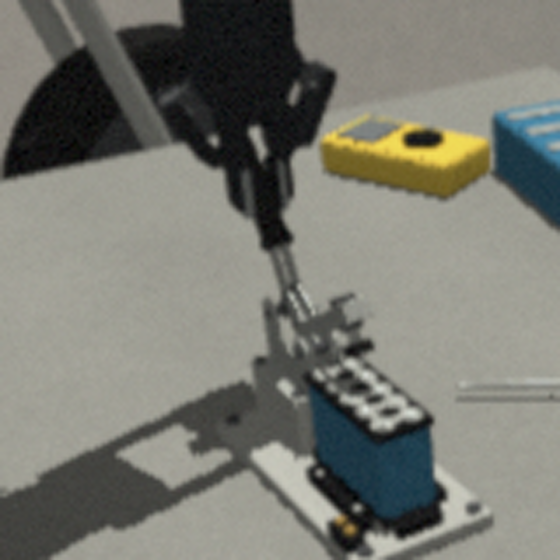

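Call:
move_arm(deltas=[[-0.007, 0, -0.005, 0, 10], [-0.015, 0, -0.009, 0, 10], [-0.0225, 0, -0.0133, 0, 10], [-0.0305, 0, -0.017, 0, 10], [-0.0385, 0, -0.02, 0, 10], [-0.0468, 0, -0.0233, 0, 10], [-0.055, 0, -0.026, 0, 10], [-0.0635, 0, -0.028, 0, 10]])

```text
t: 6.55
tcp_pos: [0.549, 0.2634, 0.2056]
tool_rot: [0.686, 0.728, -0.001, -0.003]
force: [-4.5, 5.4, -14.8]
finger_gap: 0.22
```

```bash
python3 -c "
from h import *
hand()
snap('side','side6')
c,im,d=load('side6'); cv2.imwrite('pics/side6z.png',cv2.resize(cv2.cvtColor(im[70:230,80:240],cv2.COLOR_RGB2BGR),None,fx=3.5,fy=3.5,interpolation=cv2.INTER_CUBIC))
"
```

```text
G [-41.  213.6] y -0.3 P [ 11.1 119. ] phi 61.2 th -25.2
t 6.55 F fixture -5.7 -4.1 -14.8 gap 0.22
```

View pics/side6z.png

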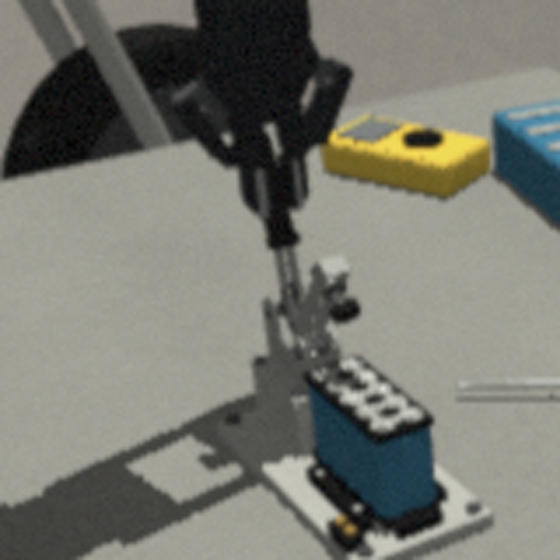

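Call:
move_arm(deltas=[[-0.007, 0, 0, 0, 10], [-0.014, 0, 0, 0, 10], [-0.021, 0, 0, 0, 10], [-0.028, 0, 0, 0, 10], [-0.034, 0, 0, 0, 10], [-0.04, 0, 0, 0, 10], [-0.045, 0, 0, 0, 10], [-0.05, 0, 0, 0, 10]])

```text
t: 7.27
tcp_pos: [0.5502, 0.2443, 0.2056]
tool_rot: [0.686, 0.728, -0.0, -0.003]
force: [-4.0, 6.9, -14.6]
finger_gap: 0.226
```

```bash
cat >> h.py <<'E'
def armang(f):
    c,im,d=load(f)
    cv2.imwrite(f'pics/{f}z.png',cv2.resize(cv2.cvtColor(im[70:230,80:240],cv2.COLOR_RGB2BGR),None,fx=3.5,fy=3.5,interpolation=cv2.INTER_CUBIC))
    W=cloud(c,d).reshape(-1,3); q=np.c_[(W[:,:2]-O)@ex,(W[:,:2]-O)@ey,W[:,2]]*1000
    m=(abs(q[:,1])<16)&(q[:,2]>105)&(q[:,0]>5)&(q[:,0]<130)&(q[:,2]<215)
    for z in range(105,215,10):
        s=q[m&(q[:,2]>=z)&(q[:,2]<z+10)]
        if len(s): print(z,len(s),s[:,0].min().round(),s[:,0].max().round())
E
python3 -c "
from h import *
hand()
snap('side','side7'); armang('side7')
"
```

```text
G [-21.9 213.6] y -0.4 P [ 17.7 113.1] phi 68.5 th -48.5
t 7.27 F fixture -7.2 -3.6 -14.6 gap 0.226
105 9 6.0 11.0
125 1 5.0 5.0
135 5 6.0 8.0
145 12 9.0 42.0
155 34 8.0 46.0
165 62 10.0 50.0
175 38 7.0 33.0
185 42 19.0 34.0
195 3 23.0 29.0
```

View pics/side7z.png

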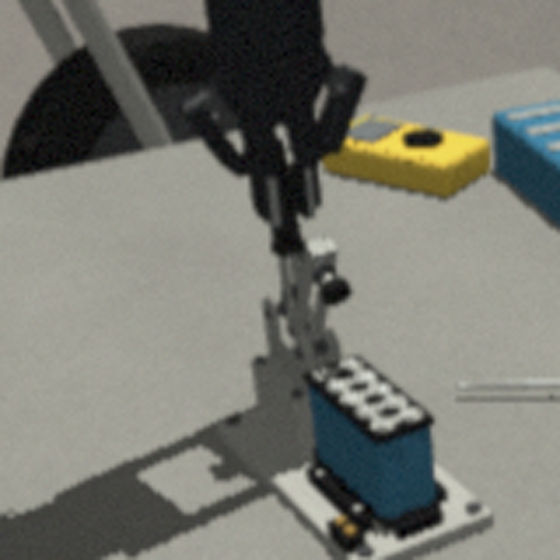

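Call:
move_arm(deltas=[[-0.005, 0, 0.003, 0, 10], [-0.01, 0, 0.005, 0, 10], [-0.015, 0, 0.005, 0, 10], [-0.018, 0, 0.005, 0, 10], [-0.021, 0, 0.005, 0, 10], [-0.024, 0, 0.005, 0, 10], [-0.027, 0, 0.005, 0, 10], [-0.03, 0, 0.005, 0, 10]])

```text
t: 7.98
tcp_pos: [0.5509, 0.233, 0.2034]
tool_rot: [0.686, 0.728, -0.0, -0.004]
force: [-3.8, 8.9, -15.9]
finger_gap: 0.224
```

```bash
python3 -c "
from h import *
hand()
snap('side','side8'); armang('side8')
"
```

```text
G [-10.5 211.4] y -0.3 P [ 20.5 108. ] phi 73.3 th -63.7
t 7.98 F fixture -9.1 -3.2 -15.9 gap 0.224
105 8 5.0 10.0
135 1 5.0 5.0
145 3 5.0 7.0
155 23 7.0 38.0
165 53 5.0 39.0
175 51 5.0 39.0
185 33 7.0 22.0
195 14 8.0 18.0
```

View pics/side8z.png

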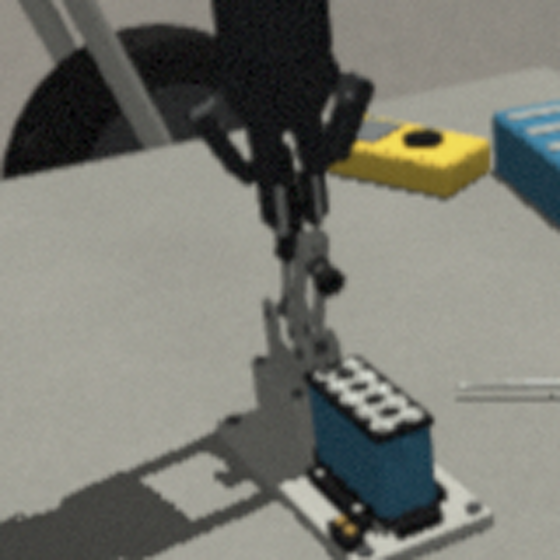

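Call:
move_arm(deltas=[[-0.004, 0, 0.005, 0, 10], [-0.008, 0, 0.008, 0, 10], [-0.011, 0, 0.008, 0, 10], [-0.014, 0, 0.008, 0, 10], [-0.016, 0, 0.008, 0, 10], [-0.018, 0, 0.008, 0, 10], [-0.02, 0, 0.008, 0, 10], [-0.02, 0, 0.008, 0, 10]])

```text
t: 8.7
tcp_pos: [0.5513, 0.2276, 0.2019]
tool_rot: [0.686, 0.727, 0.002, -0.005]
force: [-6.6, 16.4, -8.4]
finger_gap: 0.226
```

```bash
python3 -c "
from h import *
hand()
snap('side','side9'); armang('side9')
"
```

```text
G [ -5.2 209.9] y -0.3 P [ 21.4 105.2] phi 75.8 th -71.2
t 8.7 F fixture -16.8 -5.6 -8.4 gap 0.226
105 9 5.0 10.0
145 1 6.0 6.0
155 18 7.0 35.0
165 44 5.0 38.0
175 53 5.0 40.0
185 31 6.0 19.0
195 19 5.0 22.0
205 5 6.0 7.0
```

Call:
move_arm(deltas=[[0.005, 0, 0, 0, 10], [0.006, 0, 0, 0, 30], [0.006, 0, 0, 0, 50], [0.006, 0, 0, 0, 60], [0.006, 0, 0, 0, 60], [0.006, 0, -0.04, 0, 60], [0.006, 0, -0.12, 0, 60], [0.006, 0, -0.2, 0, 60]])

```text
t: 9.42
tcp_pos: [0.5536, 0.2239, 0.2829]
tool_rot: [0.686, 0.728, -0.001, -0.0]
force: [0.6, 0.2, -1.2]
finger_gap: 0.599
```

```bash
python3 -c "
from h import *
hand()
snap('side','side10'); armang('side10'); snap('top','top10')
c,im,d=load('top10');cv2.imwrite('pics/top10z.png',cv2.resize(cv2.cvtColor(im[150:300,70:270],cv2.COLOR_RGB2BGR),None,fx=3.5,fy=3.5,interpolation=cv2.INTER_CUBIC))
"
```

```text
G [ -1.3 290.9] y 1.8 P [ -0.5 166.2] phi 89.6 th 5.4
t 9.42 F fixture -0.2 0.6 -1.2 gap 0.599
105 7 5.0 8.0
135 2 5.0 6.0
155 21 7.0 36.0
165 48 5.0 37.0
175 51 6.0 38.0
185 29 7.0 22.0
195 19 7.0 22.0
```

View pics/side10z.png

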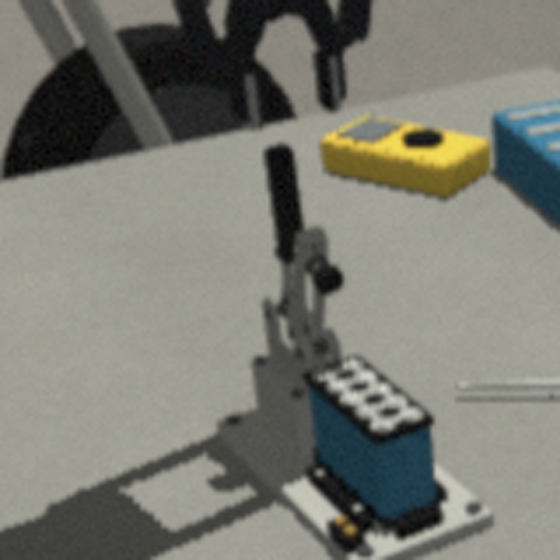

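View pics/top10z.png

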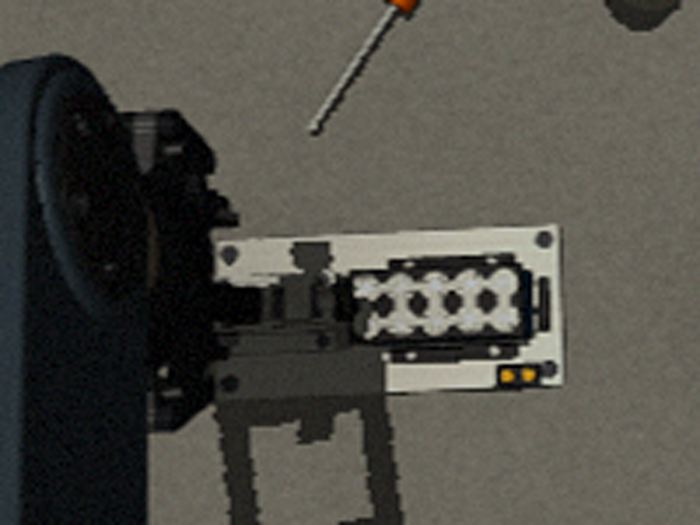

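Call:
move_arm(deltas=[[0, 0, -0.05, 0, 80], [-0.05, 0, -0.1, 0, 100], [-0.15, 0, -0.12, 0, 100], [-0.25, 0, -0.12, 0, 100], [-0.35, 0, -0.12, 0, 100], [-0.45, 0, -0.12, 0, 100], [-0.55, 0, -0.12, 0, 100], [-0.62, 0, -0.12, 0, 100]])

```text
t: 10.18
tcp_pos: [0.5686, -0.0268, 0.3307]
tool_rot: [0.687, 0.727, -0.0, 0.001]
force: [0.2, 0.1, -0.2]
finger_gap: 1.003
```

```bash
python3 -c "
from h import *
plan(fx(.095,0,.2),93.6)
s=manip.sense();M=R.from_quat(s['tool_rot']).as_matrix()
snap('side','side11'); snap('top','top11'); snap('wrist','wrist11')
for f in('side11','top11'):
    c,im,d=load(f);W=cloud(c,d);p=W.reshape(-1,3);q=(p-s['tcp_pos'])@M
    m=(abs(q[:,0])<.15)&(abs(q[:,1])<.15)&(q[:,2]<.03)&(q[:,2]>-.3)
    q=q[m];print(f,len(q))
    for z in np.arange(-.3,.03,.02):
        a=q[(q[:,2]>=z)&(q[:,2]<z+.02)]
        if len(a)>3: print(round(z,2),len(a),a[:,0].min().round(3),a[:,0].max().round(3),a[:,1].min().round(3),a[:,1].max().round(3))
"
```

```text
t 10.18 tcp [ 0.5686 -0.0268  0.3307] yaw 93.29 tilt 0.15 gap 1.003 F [ 0.2  0.1 -0.2]
delta [ 0.3878 -0.005   0.3258] twist -0.0109
side11 5147
-0.2 540 -0.036 0.025 -0.037 0.029
-0.18 558 -0.038 0.029 -0.038 0.036
-0.16 569 -0.038 0.018 -0.038 0.031
-0.14 541 -0.038 0.017 -0.039 0.028
-0.12 546 -0.036 0.015 -0.069 0.067
-0.1 797 -0.02 0.014 -0.072 0.071
-0.08 758 -0.019 0.019 -0.073 0.073
-0.06 418 -0.017 0.015 -0.075 0.073
-0.04 244 -0.012 0.013 -0.058 0.056
-0.02 176 -0.012 0.014 -0.057 0.055
top11 2157
-0.3 1104 -0.063 0.071 -0.128 0.053
-0.28 327 -0.032 0.071 -0.127 0.047
-0.26 25 -0.032 0.049 -0.061 -0.012
-0.2 31 -0.0 0.019 -0.034 -0.026
-0.18 73 -0.012 0.023 -0.037 -0.024
-0.16 19 -0.007 0.024 -0.037 -0.023
-0.14 17 -0.01 0.025 -0.036 -0.023
-0.12 314 -0.018 0.009 -0.067 -0.035
-0.1 56 -0.016 0.008 -0.07 -0.038
-0.08 110 -0.021 0.012 -0.072 -0.031
-0.06 76 -0.016 0.009 -0.073 -0.043
```

View pics/top11.png

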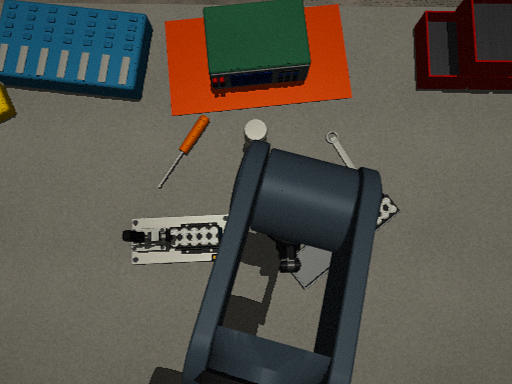

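View pics/wrist11.png

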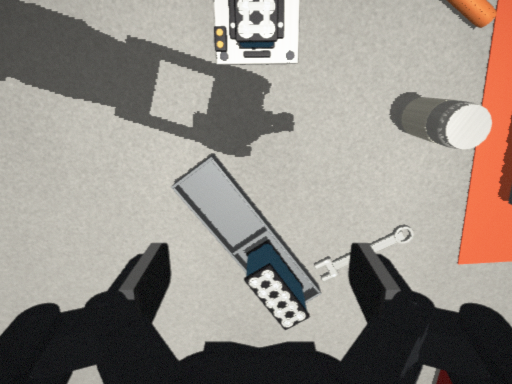

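View pics/side11.png

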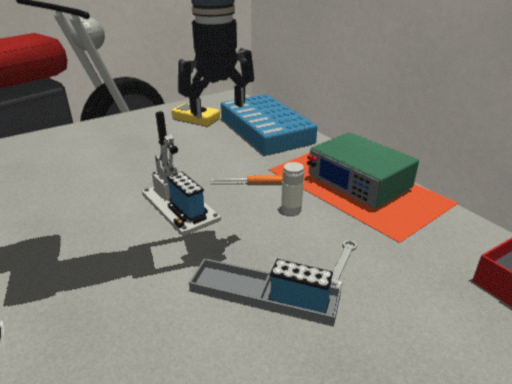

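```bash
python3 -c "
from h import *
for f,(v0,v1,u0,u1) in {'top11':(220,262,168,217),'top10':(200,270,165,235)}.items():
    c,im,d=load(f);W=cloud(c,d)
    p=W[v0:v1,u0:u1].reshape(-1,3);p=p[(p[:,2]>.088)&(p[:,2]<.104)]
    q=np.c_[(p[:,:2]-O)@ex,(p[:,:2]-O)@ey]
    print(f,len(p),np.median(p[:,2]),cv2.minAreaRect((q*1000).astype(np.float32)))
plan(fx(.093,0,.2),93.6)
"
```

```text
top11 984 0.0973052392597143 ((71.62229919433594, -0.16719818115234375), (102.21263122558594, 45.947593688964844), 0.030378807336091995)
top10 1056 0.09723458576441951 ((70.2796859741211, -0.20380592346191406), (119.0651626586914, 45.96760940551758), 0.019437523558735847)
t 10.33 tcp [ 0.5687 -0.0256  0.3304] yaw 93.15 tilt 0.05 gap 1.003 F [0.1 0.8 0.8]
delta [ 0.3892 -0.0062  0.3259] twist -0.0156
```

Call:
move_arm(deltas=[[0.07, -0.001, 0.02, -0.004, 100], [0.15, -0.002, 0.05, -0.008, 100], [0.23, -0.003, 0.08, -0.012, 100], [0.3, -0.005, 0.12, -0.016, 100], [0.35, -0.006, 0.16, -0.016, 100], [0.38, -0.006, 0.2, -0.016, 100], [0.389, -0.006, 0.24, -0.016, 100], [0.389, -0.006, 0.28, -0.016, 100]])

```text
t: 11.0
tcp_pos: [0.556, 0.1353, 0.2179]
tool_rot: [0.681, 0.732, 0.0, 0.0]
force: [-0.4, 0.3, 0.2]
finger_gap: 0.998
```

```bash
python3 -c "
from h import *
plan(fx(.093,0,.068),93.6)
snap('wrist','wrist12');snap('side','side12');armang('side12')
"
```

```text
t 11.0 tcp [0.556  0.1353 0.2179] yaw 94.1 tilt 0.05 gap 0.998 F [-0.4  0.3  0.2]
delta [-0.0145  0.0031  0.3748] twist 0.0176
105 6 5.0 9.0
145 2 6.0 8.0
155 22 7.0 35.0
165 43 6.0 40.0
175 46 6.0 38.0
185 23 12.0 20.0
195 16 5.0 21.0
```

View pics/wrist12.png

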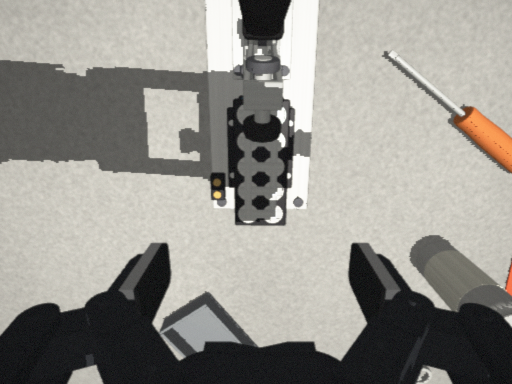

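View pics/side12z.png

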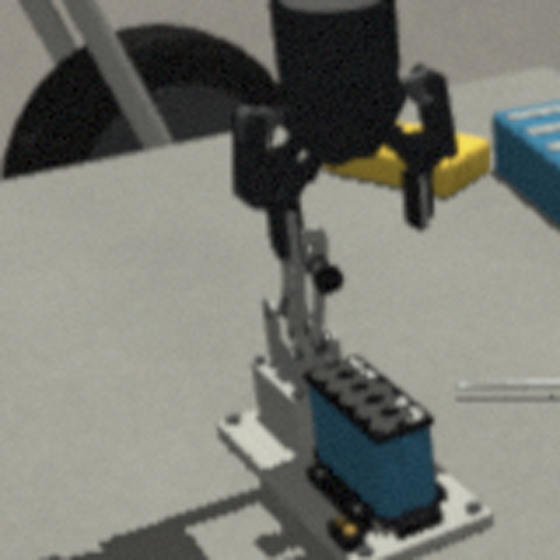

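Call:
move_arm(deltas=[[-0.01, 0.003, 0.0, 0.018, 100], [-0.022, 0.003, 0.02, 0.018, 100], [-0.022, 0.003, 0.06, 0.018, 100], [-0.022, 0.003, 0.1, 0.018, 100], [-0.022, 0.003, 0.14, 0.018, 100], [-0.022, 0.003, 0.17, 0.018, 100], [-0.022, 0.003, 0.19, 0.018, 100], [-0.022, 0.003, 0.2, 0.018, 100]])

```text
t: 11.77
tcp_pos: [0.5586, 0.1232, 0.138]
tool_rot: [0.686, 0.727, -0.0, -0.0]
force: [-0.2, -1.0, 0.1]
finger_gap: 1.003
```

```bash
python3 -c "
from h import *
plan(fx(.096,0,.068),93.6)
snap('wrist','wrist13')
"
```

```text
t 11.77 tcp [0.5586 0.1232 0.138 ] yaw 93.33 tilt 0.01 gap 1.003 F [-0.2 -1.   0.1]
delta [ 0.0087 -0.0011  0.175 ] twist -0.0093
```

View pics/wrist13.png

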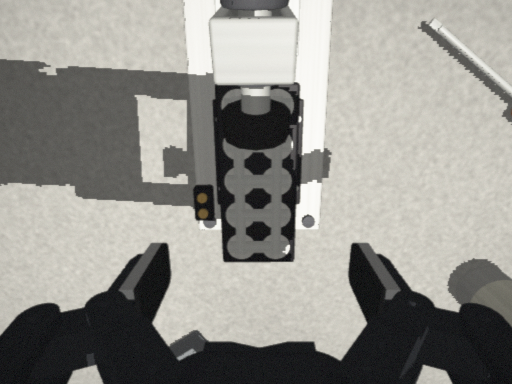

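Call:
move_arm(deltas=[[-0.001, -0.001, 0.015, -0.009, 100], [-0.001, -0.001, 0.03, -0.009, 100], [-0.001, -0.001, 0.045, -0.009, 100], [-0.001, -0.001, 0.055, -0.009, 100], [-0.001, -0.001, 0.065, -0.009, 100], [-0.001, -0.001, 0.075, -0.009, 100], [-0.001, -0.001, 0.083, -0.009, 100], [-0.001, -0.001, 0.09, -0.009, 100]])

```text
t: 12.48
tcp_pos: [0.5581, 0.1235, 0.1021]
tool_rot: [0.684, 0.729, -0.0, -0.0]
force: [0.3, 0.0, 0.0]
finger_gap: 0.999
```

```bash
python3 -c "
from h import *
plan(fx(.100,0,.068),93.6)
snap('wrist','wrist14');snap('side','side14');armang('side14')
"
```

```text
t 12.48 tcp [0.5581 0.1235 0.1021] yaw 93.64 tilt 0.01 gap 0.999 F [0.3 0.  0. ]
delta [-0.0019  0.0002  0.0854] twist 0.0015
155 7 9.0 109.0
165 56 6.0 111.0
175 51 9.0 117.0
185 64 6.0 118.0
195 69 6.0 119.0
205 6 107.0 111.0
```

View pics/wrist14.png

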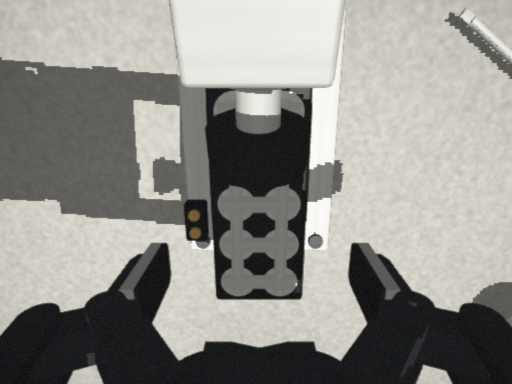

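View pics/side14z.png

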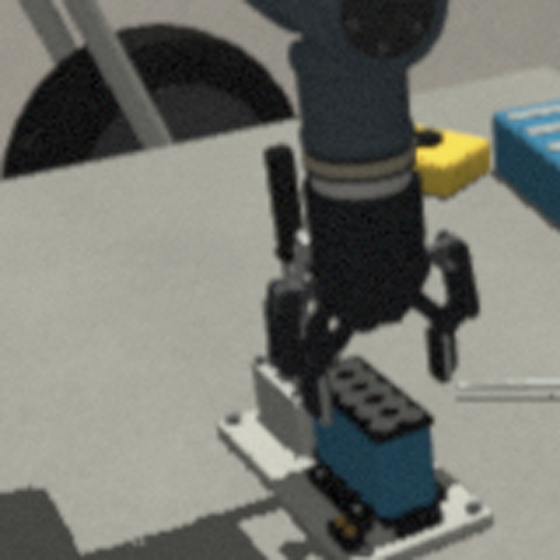

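Call:
move_arm(deltas=[[-0.002, 0, 0.004, 0, 100], [-0.002, 0, 0.008, 0, 100], [-0.002, 0, 0.012, 0, 100], [-0.002, 0, 0.016, 0, 100], [-0.002, 0, 0.02, 0, 100], [-0.002, 0, 0.024, 0, 100], [-0.002, 0, 0.027, 0, 100], [-0.002, 0, 0.03, 0, 100]])

```text
t: 13.25
tcp_pos: [0.5581, 0.1226, 0.0904]
tool_rot: [0.684, 0.729, -0.0, -0.0]
force: [0.0, 0.3, -1.4]
finger_gap: 0.999
```

Call:
move_arm(deltas=[[0, 0, 0.004, 0, 100], [0, 0, 0.008, 0, 100], [0, 0, 0.012, 0, 100], [0, 0, 0.016, 0, 100], [0, 0, 0.02, 0, 100], [0, 0, 0.024, 0, 100], [0, 0, 0.027, 0, 100], [0, 0, 0.03, 0, 100]])

```text
t: 13.92
tcp_pos: [0.5581, 0.1226, 0.0784]
tool_rot: [0.684, 0.729, -0.0, -0.0]
force: [0.6, 1.1, 0.6]
finger_gap: 0.998
```

```bash
python3 -c "
from h import *
plan(fx(.100,0,.068),93.6)
c,im,d=snap('wrist','wrist15'); print(np.median(d[10:60,200:300]))
snap('side','side15');armang('side15')
"
```

```text
t 13.92 tcp [0.5581 0.1226 0.0784] yaw 93.64 tilt 0.0 gap 0.998 F [0.6 1.1 0.6]
delta [0.0002 0.0002 0.0259] twist 0.0013
0.0
105 2 9.0 10.0
135 18 105.0 110.0
145 42 105.0 112.0
155 42 6.0 121.0
165 66 7.0 120.0
175 60 6.0 116.0
185 12 7.0 18.0
195 8 6.0 14.0
```

View pics/wrist15.png

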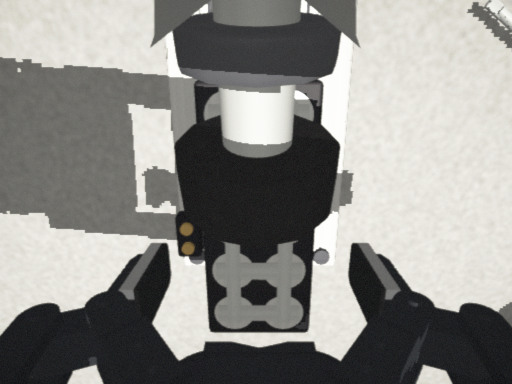

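View pics/side15z.png

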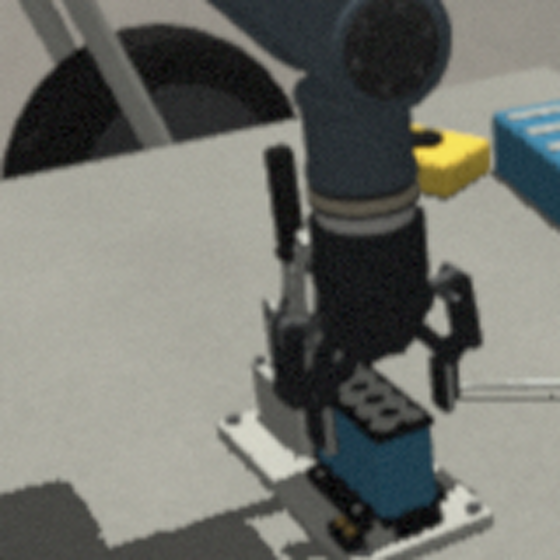

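Call:
move_arm(deltas=[[0, 0, 0.005, 0, 100], [0, 0, 0.01, 0, 100], [0, 0, 0.015, 0, 100], [0, 0, 0.02, 0, 100], [0, 0, 0.02, 0, 80], [0, 0, 0.02, 0, 65], [0, 0, 0.02, 0, 55], [0, 0, 0.02, 0, 50]], force=60)

```text
t: 14.68
tcp_pos: [0.5581, 0.1226, 0.0706]
tool_rot: [0.684, 0.729, -0.0, -0.0]
force: [-0.5, -0.1, 1.0]
finger_gap: 0.532
```

Call:
move_arm(deltas=[[0, 0, 0, 0, 50], [0, 0, 0, 0, 45], [0, 0, 0, 0, 40], [0, 0, 0, 0, 40], [0, 0, 0, 0, 40], [0, 0, 0, 0, 40], [0, 0, 0, 0, 40], [0, 0, 0, 0, 40]], force=100)

```text
t: 15.35
tcp_pos: [0.5581, 0.1226, 0.0705]
tool_rot: [0.684, 0.729, -0.0, -0.0]
force: [0.6, -0.8, 0.6]
finger_gap: 0.525
```

```bash
python3 -c "
from h import *
plan(fx(.100,0,.068),93.6)
"
```

```text
t 15.35 tcp [0.5581 0.1226 0.0705] yaw 93.64 tilt 0.0 gap 0.525 F [ 0.6 -0.8  0.6]
delta [0.0002 0.0002 0.0063] twist 0.0013
```

Call:
move_arm(deltas=[[0, 0, -0.004, 0, 40], [0, 0, -0.012, 0, 40], [0, 0, -0.02, 0, 40], [0, 0, -0.03, 0, 40], [0, 0, -0.04, 0, 40], [0, 0, -0.05, 0, 40], [0, 0, -0.058, 0, 40], [0, 0, -0.063, 0, 40]])

```text
t: 16.02
tcp_pos: [0.5583, 0.1226, 0.0963]
tool_rot: [0.684, 0.729, 0.0, 0.0]
force: [-0.8, -0.0, -6.9]
finger_gap: 0.525
```

```bash
python3 -c "
from h import *
plan(fx(.100,0,.068),93.6)
snap('side','side16');armang('side16')
"
```

```text
t 16.02 tcp [0.5583 0.1226 0.0963] yaw 93.64 tilt 0.04 gap 0.525 F [-0.8 -0.  -6.9]
delta [ 0.0002 -0.0004  0.0708] twist 0.0014
105 43 122.0 128.0
115 197 19.0 129.0
145 1 5.0 5.0
155 31 6.0 116.0
165 58 6.0 117.0
175 54 7.0 121.0
185 81 6.0 120.0
195 37 8.0 112.0
```

View pics/side16z.png

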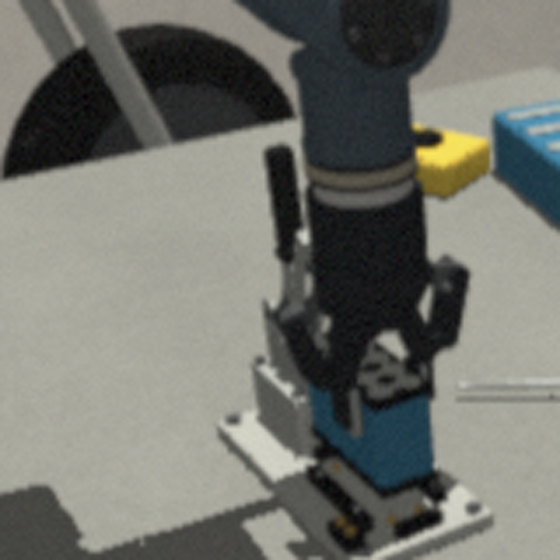

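Call:
move_arm(deltas=[[-0.015, 0, 0, 0, 40], [-0.045, 0, 0, 0, 40], [-0.085, 0, 0, 0, 40], [-0.13, 0, 0, 0, 40], [-0.175, 0, 0, 0, 40], [-0.215, 0, -0.015, 0, 40], [-0.245, 0, -0.04, 0, 40], [-0.26, 0, -0.06, 0, 40]])

```text
t: 16.73
tcp_pos: [0.565, 0.0163, 0.1202]
tool_rot: [0.685, 0.728, -0.0, 0.0]
force: [0.8, 1.5, -7.0]
finger_gap: 0.526
```

```bash
cat >> h.py <<'E'
tx=np.array([np.cos(np.radians(129.43)),np.sin(np.radians(129.43))]); FB=np.array([.564,-.1906])+.072*tx
E
python3 -c "
from h import *
print(FB)
snap('side','side17');armang('side17')
plan(np.r_[FB-.025*tx,.2],129.43)
"
```

```text
[ 0.51827028 -0.13498712]
105 7 5.0 10.0
135 1 127.0 127.0
145 3 6.0 9.0
155 18 5.0 35.0
165 48 6.0 39.0
175 50 6.0 38.0
185 34 6.0 20.0
195 11 6.0 17.0
t 16.78 tcp [0.5663 0.0159 0.1221] yaw 93.51 tilt 0.24 gap 0.527 F [ 1.  -1.4 -5. ]
delta [-0.4202 -0.1057 -0.1945] twist -1.2537
```

View pics/side17.png

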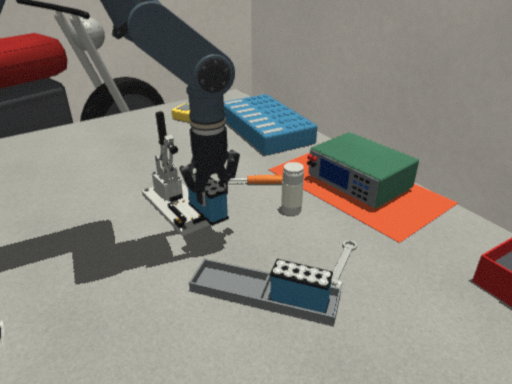

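Call:
move_arm(deltas=[[-0.01, 0, -0.03, -0.05, 40], [-0.03, -0.005, -0.07, -0.15, 40], [-0.07, -0.015, -0.11, -0.3, 40], [-0.12, -0.03, -0.15, -0.45, 40], [-0.17, -0.045, -0.18, -0.6, 40], [-0.22, -0.06, -0.195, -0.75, 40], [-0.27, -0.07, -0.195, -0.9, 40], [-0.3, -0.075, -0.195, -1.0, 40]])

```text
t: 17.45
tcp_pos: [0.5424, -0.1044, 0.199]
tool_rot: [0.481, 0.877, -0.0, 0.001]
force: [0.6, 0.5, -6.8]
finger_gap: 0.525
```

```bash
python3 -c "
from h import *
plan(np.r_[FB-.025*tx,.2],129.43)
"
```

```text
t 17.45 tcp [ 0.5424 -0.1044  0.199 ] yaw 122.46 tilt 0.16 gap 0.525 F [ 0.6  0.5 -6.8]
delta [-0.0942 -0.0845 -0.0024] twist -0.2433
```

Call:
move_arm(deltas=[[-0.02, -0.02, 0, -0.05, 40], [-0.045, -0.04, 0, -0.12, 40], [-0.07, -0.06, 0, -0.19, 40], [-0.087, -0.077, 0, -0.24, 40], [-0.094, -0.084, 0.02, -0.243, 40], [-0.094, -0.084, 0.05, -0.243, 40], [-0.094, -0.084, 0.09, -0.243, 40], [-0.094, -0.084, 0.12, -0.243, 40]])

```text
t: 18.12
tcp_pos: [0.5337, -0.1517, 0.1487]
tool_rot: [0.429, 0.903, 0.0, -0.0]
force: [0.2, 0.2, -6.8]
finger_gap: 0.528
```

```bash
python3 -c "
from h import *
plan(np.r_[FB-.025*tx,.0605],129.43)
snap('side','side18');snap('wrist','wrist18')
s=manip.sense();M=R.from_quat(s['tool_rot']).as_matrix()
c,im,d=load('side18');cv2.imwrite('pics/side18z.png',cv2.resize(cv2.cvtColor(im[150:330,170:360],cv2.COLOR_RGB2BGR),None,fx=3,fy=3,interpolation=cv2.INTER_CUBIC))
W=cloud(c,d).reshape(-1,3);i=im.reshape(-1,3).astype(int)
q=(W-s['tcp_pos'])@M*1000
m=(i[:,2]>i[:,0]+20)&(abs(q[:,0])<100)&(abs(q[:,1])<40)&(q[:,2]>-30)&(q[:,2]<60)
print('blue in tool',m.sum(),np.percentile(q[m],[0,2,50,98,100],axis=0).round(1))
"
```

```text
t 18.12 tcp [ 0.5337 -0.1517  0.1487] yaw 129.21 tilt 0.05 gap 0.528 F [ 0.2  0.2 -6.8]
delta [-0.006  -0.0033  0.2205] twist -0.0078
blue in tool 1364 [[-30.  -32.6 -24.6]
 [-28.7 -22.5 -19.8]
 [ 23.3 -20.3  13.7]
 [ 73.9   7.9  42.4]
 [ 77.9  14.8  45.5]]
```

View pics/side18z.png

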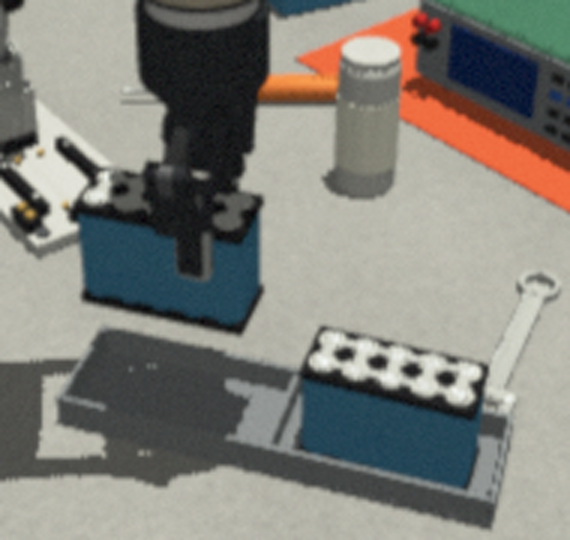

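View pics/wrist18.png

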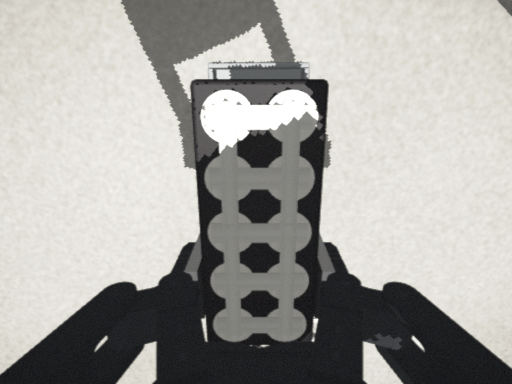

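Call:
move_arm(deltas=[[-0.003, -0.001, 0.02, -0.008, 40], [-0.006, -0.003, 0.05, -0.008, 40], [-0.006, -0.003, 0.08, -0.008, 40], [-0.006, -0.003, 0.11, -0.008, 40], [-0.006, -0.003, 0.135, -0.008, 40], [-0.006, -0.003, 0.155, -0.008, 40], [-0.006, -0.003, 0.17, -0.008, 40], [-0.006, -0.003, 0.18, -0.008, 40]])

```text
t: 18.88
tcp_pos: [0.5348, -0.1552, 0.0772]
tool_rot: [0.427, 0.904, 0.0, 0.0]
force: [0.2, -0.1, -6.7]
finger_gap: 0.521
```

```bash
python3 -c "
from h import *
plan(np.r_[FB-.025*tx,.0565],129.43)
snap('side','side19')
c,im,d=load('side19');cv2.imwrite('pics/side19z.png',cv2.resize(cv2.cvtColor(im[180:330,170:360],cv2.COLOR_RGB2BGR),None,fx=3.5,fy=3.5,interpolation=cv2.INTER_CUBIC))
"
```

```text
t 18.88 tcp [ 0.5348 -0.1552  0.0772] yaw 129.48 tilt 0.0 gap 0.521 F [ 0.2 -0.1 -6.7]
delta [0.0028 0.0001 0.0517] twist 0.0019
```

View pics/side19z.png

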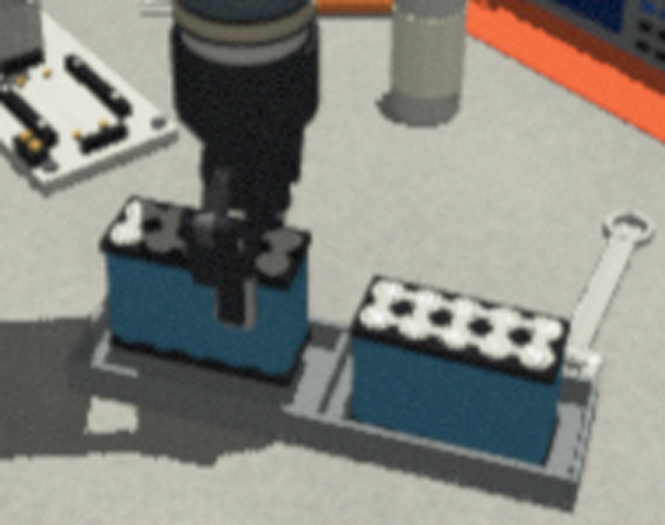

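Centred over the bay. Next is a slow descent to the floor.

Call:
move_arm(deltas=[[0.002, 0, 0.006, 0, 40], [0.003, 0, 0.012, 0, 40], [0.003, 0, 0.018, 0, 40], [0.003, 0, 0.024, 0, 40], [0.003, 0, 0.03, 0, 40], [0.003, 0, 0.035, 0, 40], [0.003, 0, 0.039, 0, 40], [0.003, 0, 0.042, 0, 40]])

```text
t: 19.6
tcp_pos: [0.5339, -0.1543, 0.0607]
tool_rot: [0.427, 0.904, 0.0, -0.0]
force: [0.1, 0.6, -6.0]
finger_gap: 0.529
```

Call:
move_arm(deltas=[[0, 0, 0.001, 0, 40], [0, 0, 0.002, 0, 40], [0, 0, 0.003, 0, 40], [0, 0, 0.004, 0, 40], [0, 0, 0.005, 0, 40], [0, 0, 0.006, 0, 40], [0, 0, 0.007, 0, 40], [0, 0, 0.008, 0, 40]])

```text
t: 20.27
tcp_pos: [0.5339, -0.1543, 0.0577]
tool_rot: [0.427, 0.904, -0.0, 0.0]
force: [-0.1, -0.8, -5.7]
finger_gap: 0.525
```

```bash
python3 -c "
from h import *
plan(np.r_[FB-.025*tx,.0565],129.43)
"
```

```text
t 20.27 tcp [ 0.5339 -0.1543  0.0577] yaw 129.48 tilt 0.0 gap 0.525 F [-0.1 -0.8 -5.7]
delta [-0.0005  0.0004  0.003 ] twist 0.0017
```

Call:
move_arm(deltas=[[0, 0, 0.001, 0, 40], [0, 0, 0.002, 0, 40], [0, 0, 0.003, 0, 40], [0, 0, 0.004, 0, 40], [0, 0, 0.005, 0, 40], [0, 0, 0.006, 0, 40], [0, 0, 0.006, 0, 40], [0, 0, 0.006, 0, 40]])

```text
t: 20.93
tcp_pos: [0.534, -0.1543, 0.0564]
tool_rot: [0.427, 0.904, -0.0, 0.0]
force: [-2.4, 0.6, 5.7]
finger_gap: 0.523
```

```bash
python3 -c "
from h import *
plan(np.r_[FB-.025*tx,.0565],129.43)
"
```

```text
t 20.93 tcp [ 0.534  -0.1543  0.0564] yaw 129.48 tilt 0.03 gap 0.523 F [-2.4  0.6  5.7]
delta [-0.0002  0.0005 -0.0002] twist 0.0017
```

Call:
move_arm(deltas=[[0, 0, 0, 0, 50], [0, 0, 0, 0, 55], [0, 0, 0, 0, 60], [0, 0, 0, 0, 65], [0, 0, 0, 0, 75], [0, 0, 0, 0, 85], [0, 0, 0, 0, 90], [0, 0, 0, 0, 90]], force=20)

```text
t: 21.6
tcp_pos: [0.5339, -0.1542, 0.0552]
tool_rot: [0.427, 0.904, -0.0, -0.0]
force: [0.5, 0.3, -0.1]
finger_gap: 0.899
```

Call:
move_arm(deltas=[[0, 0, -0.02, 0, 90], [0, 0, -0.06, 0, 90], [0, 0, -0.12, 0, 90], [0, 0, -0.2, 0, 90], [0, 0, -0.28, 0, 90], [0, 0, -0.36, 0, 90], [0, 0, -0.43, 0, 90], [0, 0, -0.45, 0, 90]])

```text
t: 22.27
tcp_pos: [0.5361, -0.1553, 0.2407]
tool_rot: [0.427, 0.904, -0.0, 0.005]
force: [0.4, -0.6, 0.6]
finger_gap: 0.899
```

```bash
python3 -c "
from h import *
plan(np.r_[FB-.025*tx,.0565],129.43)
snap('side','side20');snap('wrist','wrist20')
c,im,d=load('side20');cv2.imwrite('pics/side20z.png',cv2.resize(cv2.cvtColor(im[130:330,130:360],cv2.COLOR_RGB2BGR),None,fx=3,fy=3,interpolation=cv2.INTER_CUBIC))
ty=np.array([-tx[1],tx[0]])
for f in('side20','wrist20'):
    c,im,d=load(f);W=cloud(c,d).reshape(-1,3);q=np.c_[(W[:,:2]-FB)@tx,(W[:,:2]-FB)@ty,W[:,2]]*1000
    m=(abs(q[:,0])<70)&(abs(q[:,1])<36)&(q[:,2]>76)&(q[:,2]<90); p=q[m]
    A=np.c_[p[:,:2],np.ones(len(p))]; k=np.linalg.lstsq(A,p[:,2],rcond=None)[0]
    print(f,m.sum(),cv2.minAreaRect(p[:,:2].astype(np.float32)),'z',np.median(p[:,2]),'slopes',k[:2].round(4))
    m=(abs(q[:,0]+144)<70)&(abs(q[:,1])<36)&(q[:,2]>76)&(q[:,2]<90); p=W[m]
    if m.sum()>100: print('mod2',cv2.minAreaRect((p[:,:2]*1000).astype(np.float32)))
armang('side20')
"
```

```text
t 22.27 tcp [ 0.5361 -0.1553  0.2407] yaw 129.49 tilt 0.55 gap 0.899 F [ 0.4 -0.6  0.6]
delta [ 0.009  -0.0039  0.4605] twist 0.002
side20 961 ((1.8240432739257812, -0.09004020690917969), (110.34649658203125, 49.06047439575195), 0.8048583269119263) z 81.4986598720453 slopes [ 0.0036 -0.028 ]
mod2 ((607.8873291015625, -247.2322998046875), (49.658477783203125, 109.71829223632812), 36.321189880371094)
wrist20 5694 ((1.2820777893066406, -0.40599632263183594), (109.83338165283203, 46.109703063964844), 0.1416894495487213) z 82.03243432175985 slopes [-0.0003  0.0009]
mod2 ((607.6649780273438, -247.00857543945312), (46.01770782470703, 110.8126220703125), 37.4166374206543)
105 9 5.0 10.0
155 22 6.0 34.0
165 47 6.0 38.0
175 50 5.0 39.0
185 28 5.0 21.0
195 17 7.0 18.0
```

View pics/wrist20.png

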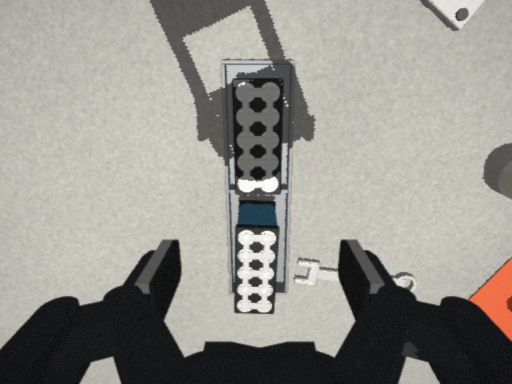

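```bash
python3 -c "
from h import *
c,im,d=load('side20');cv2.imwrite('pics/side20y.png',cv2.resize(cv2.cvtColor(im[90:330,130:360],cv2.COLOR_RGB2BGR),None,fx=2.4,fy=2.4,interpolation=cv2.INTER_CUBIC))"
```

```text
(no output)
```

View pics/side20y.png

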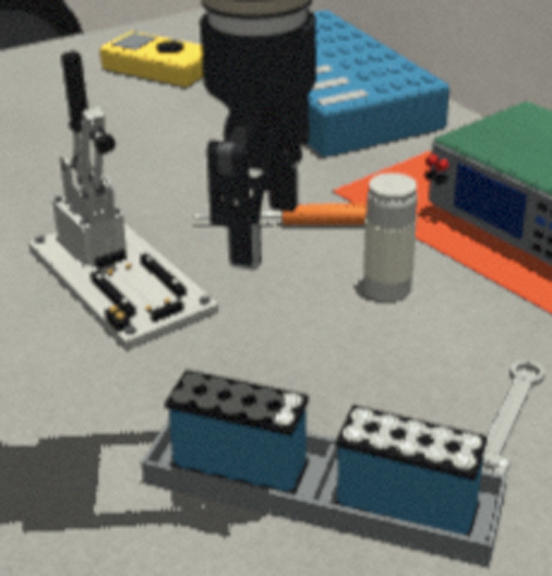

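The module sits flat, 1.3 mm from the bay's middle, with its top at 82 mm. The clamp is still open and nothing touches the gripper, so I'm handing the job in.

```bash
python3 -c "
from h import *
s=manip.sense(); print(s['t'],s['force'],abs(s['qd']).max()); print(manip.sign_off())"
```

```text
22.3667 [-1.00790835 -0.44027163 -1.02643835] 0.05614481872317914
the job is handed in; nothing more can be done
None
```

The clamp is open and the module is standing in the tray's free bay. I handed the job in at 22.4 s, and the sign-off gave no verdict.

I threw the handle over until it met its stop. I gripped the module 25 mm off its middle, on the end away from the clamp, because these moves cannot lean the tool 20 degrees. I lifted it 26 mm, drew it out from under the cap, and set it down slowly; the wrist force showed a gentle touchdown at about 6 N.

**Last checks, from the pictures:**
- **Module in the bay:** it is 1.3 mm from the bay's middle. Its top is 82 mm up, which matches standing flat on the floor.
- **Upright:** the wrist camera shows a tilt under 0.001 rad. The side camera fit gave 0.028 rad, probably because it also caught pixels from the module's side; both are inside the 0.08 rad limit.
- **Clamp:** the arm stayed fully open after release and after the placing.
- **Other module:** its measured position changed by about 2 mm, which is within the camera error.
- **Can and tools:** the can, screwdriver and wrench look untouched. I did not measure them again.
- **Robot:** the gripper is clear above the tray. The wrist force reads about 1 N, which is noise level.

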